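Refit two tappets and hold the camshaft over its saddles

TASK

Refit the two loose bucket tappets in the cylinder head, working from the chain-tunnel end: first the small one fully home in bore 1, then the large one fully home in bore 2 next to it, letting each go. Then lift the camshaft out of its V-blocks by its middle, carry it over the bench clutter and the cap studs without knocking it against the head, and finish while still holding it, level and still, about a centimetre above its two saddles, journals lined up over the seats between the studs, drive flange at the chain-tunnel end, and touching neither head nor tappets, so that I can oil the seats before it goes in. Leave everything else on the bench where it is.

Things in the scene. Friction and masses are not known exactly. Their poses are not given: they have to be found in the camera images.
- head: aluminium cylinder head of a small two-cylinder engine on two wooden blocks, fixed, level, 164 x 275 mm. Origin on the bench under the middle of its row of four tappet bores; own +y runs along the row to the chain tunnel, the open rectangular well at one end. Flat tappet deck 95 mm above the bench; an 8 mm high rim along each side, 66 mm from the row, so fingers have most room across the row (own x)
- bore1 (a point): centre of the mouth of tappet bore 1, level with the deck (95 mm above the bench). Bores 1 to 4 count from the chain-tunnel end, at y = +66, +26, -26, -66 mm of the head; 1 and 2 are empty, 3 and 4 have tappets that stand 11 mm above the deck. Bore 1 is round, 30 mm wide, 17 mm deep, flat floor, 2 mm chamfer: for the small tappet. Axes as the head's
- bore2 (a point): centre of the mouth of tappet bore 2, next to bore 1, level with the deck; round, 36 mm wide, 17 mm deep, flat floor, 2 mm chamfer: for the large tappet. Axes as the head's
- tappet_small_mid (a point): centre (half-way up) of the small exhaust tappet: a loose plain steel cylinder 28 mm across, 28 mm tall, chamfered foot, about 60 g, standing upright on the rubber mat (4 mm thick). Fully home it stands on the bore's floor, its crown 11 mm above the deck and its centre 3 mm below the deck
- tappet_large_mid (a point): centre (half-way up) of the large inlet tappet: as the small one, but 34 mm across, 28 mm tall, about 85 g; same heights when home
- cam_mid (a point): middle of the camshaft's axis (51 mm above the bench at the start), its balance point and the place to grip: a plain round steel shaft 22 mm thick, free for 20 mm to either side, then lobes reaching 19 mm from the axis. Loose, about 0.6 kg, 232 mm long, own y along it to the drive flange; it lies level in two V-blocks. Its lobes point all ways, so its roll about its axis does not matter
- cam_drive (a point): centre of the camshaft's drive-end journal (24 mm thick, 94 mm from the middle); just beyond it is the drive flange, a round disc 44 mm across
- cam_tail (a point): centre of the camshaft's tail-end journal (24 mm thick, 94 mm from the middle, the other way); beyond it only a thin stub
- stand: fixed grey surface plate 100 x 240 x 12 mm with two steel V-blocks (56 mm wide, 26 mm thick, tops 54 mm above the bench) that hold the camshaft by its journals; origin on the bench under its middle, own y along the camshaft to the drive end
- saddle_drive (a point): where the centre of the drive-end journal lies once seated, 123 mm above the bench, at y = +94 mm of the head, by the chain tunnel. The saddle is a pedestal 28 mm high above the deck, 66 mm wide, 18 mm thick, with a half-round seat of 12.5 mm radius; two studs 7 mm thick stand 23.5 mm to either side of the axis, tops 149 mm above the bench. Axes as the head's
- saddle_tail (a point): the same for the tail-end journal: its seated place over the other saddle, at y = -94 mm of the head, 123 mm above the bench, with the same two studs. Axes as the head's
- cap_a: one camshaft bearing cap, a small aluminium bridge 66 x 18 x 21 mm lying on the rubber mat; leave it alone. Origin under its centre
- cap_b: the other bearing cap, same shape, at the other end of the mat; leave it alone
- sprocket: steel cam-chain sprocket 80 mm across, 8 mm thick, lying flat on the bench; leave it alone
- jar: glass jar with steel lid, 72 mm across, 85 mm tall, upright; leave it alone. Origin under its centre
- oil_bottle: grey plastic oil bottle, 56 mm across, 130 mm tall, upright; leave it alone
- grease_tin: low aluminium grease tin, 76 mm across, 60 mm tall, upright; leave it alone
- wrench: 190 mm steel wrench lying on the bench near the robot; leave it alone
- screwdriver: 200 mm screwdriver lying on the bench near the robot; leave it alone
Mind the look-alikes: they are no part of the job. Leave any yellow look-alike of the part that bears tappet_large_mid alone.

How it is judged (in metres and radians):
On the way, in this order (a step that is already met when the one before it is completed fails the run):
1. the small tappet is fully home in bore 1 and let go (horizontal distance between tappet_small_mid and bore1 below 0.003 m and z of tappet_small_mid in the frame of bore1 below -0.0005 m and angle between tappet_small_mid's own z axis and vertical below 0.08 rad and contact force between tappet_small and the fingers below 0.05 N), for 0.2 s.
2. the large tappet is fully home in bore 2 and let go (horizontal distance between tappet_large_mid and bore2 below 0.003 m and z of tappet_large_mid in the frame of bore2 below -0.0005 m and angle between each of tappet_large_mid, tappet_small_mid's own z axis and vertical below 0.08 rad and contact force between tappet_large and the fingers below 0.05 N and horizontal distance between tappet_small_mid and bore1 below 0.003 m and z of tappet_small_mid in the frame of bore1 below -0.0005 m), for 0.2 s.
At the end, for the whole second after the job is handed in: Small tappet home in bore 1, large in bore 2 (3 mm off axis, 2.5 mm off the floor at most); the gripper holds the camshaft at rest, each journal within 6 mm sideways of its own saddle and 4 to 18 mm above its seated height, not touching head, tappets or V-blocks (horizontal distance between tappet_small_mid and bore1 below 0.003 m and z of tappet_small_mid in the frame of bore1 below -0.0005 m and angle between each of tappet_small_mid, tappet_large_mid's own z axis and vertical below 0.08 rad and horizontal distance between tappet_large_mid and bore2 below 0.003 m and z of tappet_large_mid in the frame of bore2 below -0.0005 m and horizontal distance between cam_drive and saddle_drive below 0.006 m and z of cam_drive in the frame of saddle_drive between 0.004 and 0.018 m and horizontal distance between cam_tail and saddle_tail below 0.006 m and z of cam_tail in the frame of saddle_tail between 0.004 and 0.018 m and contact force between camshaft and the fingers above 2 N and linear speed of camshaft below 0.02 m/s and angular speed of camshaft below 0.15 rad/s and contact force between camshaft and head below 0.05 N and contact force between camshaft and tappet_small below 0.05 N and contact force between camshaft and tappet_large below 0.05 N and contact force between camshaft and stand below 0.05 N); the arm keeps its last pose, push and grip.
It fails at once if the camshaft is knocked against the head (over 5 N) (contact force between camshaft and head above 5 N).
It fails at once if something else on the bench is pushed out of its place (over 25 mm) (distance of any of cap_a, cap_b, sprocket, jar, oil_bottle, grease_tin, wrench, screwdriver from where it was at the start of the episode above 0.025 m).
It also fails if it takes over 72 s, if anything falls off the work surface, if the arm or the gripper's body presses on something with over 40 N, if the wrist force passes 120 N, or if a joint passes its speed limit or range.

ROBOT

A 6-joint arm with a two-finger parallel gripper is mounted at the origin on the work surface. World frame = base frame: x ahead of the robot, y to its left, z up, the work surface at z = 0. Lengths are in m, angles in degrees, forces in N, time in s.
With the tool pointing down it reaches from about 0.4 to 0.825 m from the base axis. Payload 7 kg.
Tool frame: the origin (TCP) lies at the very end of the fingers, on their centre line; the grasp point (between the pads) lies 19 mm behind it; z points along the fingers, y is the line along which they close (so a half turn about z gives the same grasp; the last joint's range is limited). The gripper opens to 88 mm and grips with 3 to 60 N. Pads are 19 mm wide; open, the fingers measure 130 mm over their backs; the gripper's body (78 mm by 193 mm) begins 47 mm behind the grasp point.
Start: joints at [-48.295, 20.546, 0.682, 0, -70.136, -16.507], TCP at [0.287, -0.611, 0.227] pointing down, gripper open.
Joint ranges: [-176.03, 176.03], [-82.01, 121.73], [-58.28, 71.71], [-173.87, 95.51], [-174.79, -0.11], [-173.66, 173.66]. Speed limits (degrees/s): [136.94, 136.94, 172.46, 180, 180, 180].

INTERFACE

Orientations are given as [roll, pitch, yaw] about the fixed x, y, z axes, in that order (R = Rz(yaw) Ry(pitch) Rx(roll)).
In Python, from plant import r gives the robot as it stands. The module is installed in compiled form; this text tells all that it offers.
- The arm moves only by the tool jog_arm, never from a script. Its arguments are lists of equal length, an entry for each row: "travel": the shift along the tool's x, y, z each as a share of 50 cm, from -1 to 1, a list of three; "dr": the turn, a rotation vector about the tool's x, y, z each as a share of 360 degrees, from -1 to 1, a list of three; "claw": the opening, from 0 (shut) to 1 (fully open). A call has exactly 10 rows; each row is the pose to reach, as a shift and turn from the pose commanded when the call began, along the tool's axes at that moment, turning the shorter way round; what a row does not reach only later rows make up. A row lasts 1/8 s, in which the tool goes at most 62.5 mm and 10.7 degrees, less where a joint would pass 70% of its speed; a pose out of reach is approached as far as the arm can. A call with a number of a shift or a turn outside -1 to 1 is refused whole. A call with a gripper value outside its range is refused whole. The fingers move at their own pace and stop on an object; "newtons" is the grip in N (left out, the last holds). Time passes only in rows, so rows that repeat a pose let the fingers close, or fill a call up. It gives the time, the measured TCP pose, the force, the opening and the grip force at its end, in the units of the state.
- r.get_state(): the state, without advancing time (a new reading comes with each control period).
- r.capture(name): name is "scene" or "top"; returns a dict with "pixels" (400x640x3 uint8, red, green, blue), "range_z" (400x640 float32, m along the optical axis (not along the pixel's ray), 0 where there is no reading), "fx", "fy", "cx", "cy" (pixels), "position" and "attitude" of the camera in the world. Camera axes: x right, y up, looking along -z (the intrinsics and any distortion apply to the point x, -y, -z); pixel columns grow to the right and rows downward; lengths in m; the calibration is good to about 2 mm. A picture is of the moment at which its call begins.
- r.close_job(): hands the job in; it is judged then, once.
Trained networks look in the newest picture that a camera, given by its name, has taken for a name from the list of things; names that differ only in an ending like _2 or _b are one class to them, and where a whole thing is asked for, a point or a joint stands for the part that bears it (a point fixed in the world has none). Each returns a list of dicts, best first, with "conf" (0 to 1); they miss things now and then, are a little off and sometimes report something else, mostly with a low value. They report only what shows in the picture. A call takes as long as a camera call. They do not tell look-alikes from the thing itself.
- r.boxes_of(name, camera): "extent" ([left, top, right, bottom] in pixels, round what is visible of it).
- r.regions_of(name, camera): "pixels" (400x640 bool, what is visible of it) and "extent" ([left, top, right, bottom] in pixels, round what is visible of it).
- r.tip_of(name, camera): "at" ([column, row] in pixels: a listed point, or the origin of a listed thing).
The state is a dict: "time_s": time; "joints": joint angles; "qd": joint speeds; "joint_torque": joint torques, N m; "tcp_pos": TCP position; "eef_rot": TCP orientation; "contact_force": force on the tool from outside, world axes, zero at the start; "moment": the same for the moment, N m; "gripper_width": finger opening in m; "gripper_force": force on a finger pad.
Only numpy, scipy, OpenCV 4.12 (cv2) and the standard library are available. Lean on these libraries where they do the work, as an engineer would, in place of code of your own. Each camera call takes 0.05 s, during which the arm holds its last target. There are 200 camera calls.

## Working session

There is one attempt and no reset: what is moved stays moved. The work goes in short steps, Python scripts to look and compute and a tool call to move; the robot and the scene stay as the last step left them, time stands still between calls to the robot, and variables do not carry over. Pictures are saved under pics/ and viewed, at most 10 in all, crops included, and the job is handed in when it is done.

Besides the shell and the picture viewer there is one more tool, called after "Emit:" by a JSON object that holds its "op" and its "data". jog_arm: Moves the arm, as the interface text tells. Its arguments: {"type":"object","properties":{"travel":{"type":"array"},"dr":{"type":"array"},"claw":{"type":"array"},"newtons":{"type":"number"}},"required":["travel","dr","claw"]}

```bash
mkdir -p pics; cat > h.py <<'E'
import numpy as np, cv2
from plant import r
from scipy.spatial.transform import Rotation as R
def Rc(a):
    a=np.array(a,float)
    if a.shape==(3,3): return a
    if a.size==4: return R.from_quat(a).as_matrix()
    return R.from_euler('xyz',a,degrees=True).as_matrix()
def ray(c,uv):
    u,v=uv
    d=np.array([(u-c['cx'])/c['fx'],-(v-c['cy'])/c['fy'],-1.])
    return Rc(c['attitude'])@d
def at_z(c,uv,z):
    d=ray(c,uv);p=np.array(c['position']);return p+d*(z-p[2])/d[2]
def cloud(c):
    v,u=np.mgrid[0:400,0:640];z=c['range_z']
    P=np.stack([(u-c['cx'])/c['fx']*z,-(v-c['cy'])/c['fy']*z,-z],-1)
    return P@Rc(c['attitude']).T+np.array(c['position'])
E
python3 - <<'E'
from h import *
np.set_printoptions(precision=4,suppress=True)
for n in ['top','scene']:
    c=r.capture(n); print(n,{k:c[k] for k in c if k not in('pixels','range_z')})
    cv2.imwrite(f'pics/{n}0.png',c['pixels'][:,:,::-1]); np.save(n+'0.npy',c,allow_pickle=True)
    P=cloud(c)
    for k,z in dict(head=0,bore1=.095,bore2=.095,tappet_small_mid=.018,tappet_large_mid=.018,cam_mid=.051,cam_drive=.051,cam_tail=.051,stand=0,saddle_drive=.123,saddle_tail=.123).items():
        for d in r.tip_of(k,n)[:3]:
            a=d['at'];i=np.clip(np.round(a).astype(int),0,[639,399])
            print(k,round(d['conf'],2),np.round(a,1),'z-plane',at_z(c,a,z)[:2],'cloud',P[i[1],i[0]])
print(r.get_state())
E
```

```text
top {'fx': 366.7823078058215, 'fy': 366.7823078058215, 'cx': 321.35193618950206, 'cy': 206.16207801210047, 'position': array([0.4282, 0.0291, 0.8977]), 'attitude': array([  9.7966,   0.1001, -91.5955])}
head 0.78 [439.5 212.9] z-plane [ 0.558  -0.2654] cloud [ 0.544  -0.2354  0.0949]
head 0.69 [157.9 264.5] z-plane [0.4511 0.4256] cloud [0.4506 0.398  0.0621]
head 0.59 [418. 202.] z-plane [ 0.5869 -0.2142] cloud [ 0.5671 -0.1839  0.1118]
bore1 0.88 [426.1 204.9] z-plane [ 0.563 -0.206] cloud [ 0.5659 -0.211   0.0769]
bore1 0.77 [446.4 203.6] z-plane [ 0.5647 -0.2513] cloud [ 0.5666 -0.2559  0.0788]
bore1 0.61 [338.5 138. ] z-plane [ 0.7243 -0.0171] cloud [ 0.7564 -0.0208  0.008 ]
bore2 0.88 [426.1 204.9] z-plane [ 0.563 -0.206] cloud [ 0.5659 -0.211   0.0769]
bore2 0.77 [446.4 203.6] z-plane [ 0.5647 -0.2513] cloud [ 0.5666 -0.2559  0.0788]
bore2 0.61 [338.5 138. ] z-plane [ 0.7243 -0.0171] cloud [ 0.7564 -0.0208  0.008 ]
tappet_small_mid 0.5 [312.  234.9] z-plane [0.5107 0.0508] cloud [0.5089 0.0504 0.0338]
tappet_large_mid 0.74 [304.3 197.5] z-plane [0.6027 0.0675] cloud [0.5981 0.
[... 2120 characters left out ...]
0.3203 0.0472]
saddle_drive 0.67 [262.8 268.7] z-plane [ 0.5717 -0.1801] cloud [ 0.5674 -0.177   0.1085]
saddle_tail 0.93 [183.9 338.1] z-plane [ 0.545  -0.3635] cloud [ 0.5408 -0.3636  0.112 ]
{'time_s': 1.2, 'joints': array([-48.2948,  20.5465,   0.6817,  -0.001 , -70.1349, -16.5049]), 'qd': array([-0.1294,  0.0217, -0.023 , -0.0027,  0.0616,  0.0369]), 'joint_torque': array([  0.0002, -58.2396,  29.3297,   7.0023,   0.0124,   0.    ]), 'tcp_pos': array([ 0.2874, -0.6108,  0.2266]), 'eef_rot': array([ 180.    ,    0.0009, -154.8   ]), 'contact_force': array([-0.6838, -0.7589, -0.1576]), 'moment': array([-0.0078,  0.0123,  0.0352]), 'gripper_force': 0.0, 'gripper_width': 0.0878151707078837}
```

```bash
python3 - <<'E'
import cv2
a=cv2.imread('pics/top0.png')
cv2.imwrite('pics/top_crop.png',cv2.resize(a[120:320,120:386],(798,600),interpolation=cv2.INTER_CUBIC))
E
```

```text
(no output)
```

View pics/top0.png

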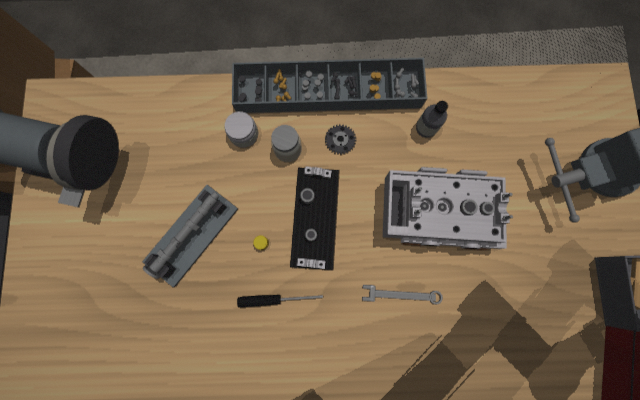

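View pics/top_crop.png

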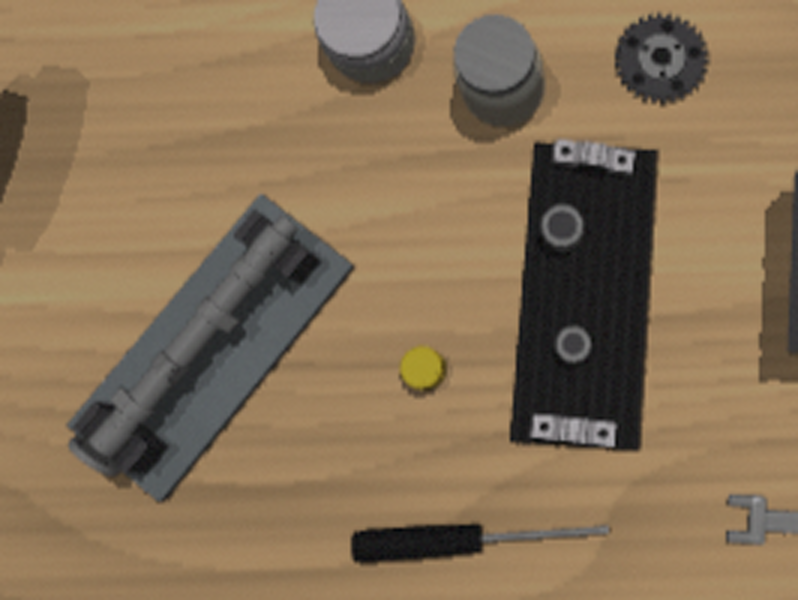

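The top view shows these candidates:
- **Tappets on the mat:** small at (311,235), large at (307,196).
- **Yellow disc:** at (260,243), standing off the mat. This is the yellow look-alike, so I leave it alone. The grey 34 mm cylinder on the mat at (307,196) fits tappet_large, and the crop confirms it.
- **Head:** chain tunnel on the left at (400,205), bore 1 at (426,205), bore 2 at (446,204).
- **Camshaft:** flange at lower left (150,265).

Next I refine these positions using depth.

```bash
cat >> h.py <<'E'
def comp(c,mask,near,z):
    P=cloud(c);n,l,s,ce=cv2.connectedComponentsWithStats(mask.astype(np.uint8),connectivity=4)
    best=None
    for i in range(1,n):
        if s[i,4]<20: continue
        p=at_z(c,ce[i],z)[:2]
        d=np.hypot(*(p-near))
        if best is None or d<best[0]: best=(d,p,s[i,4],s[i,:4])
    return best
E
python3 - <<'E'
from h import *
np.set_printoptions(precision=4,suppress=True)
for n in ['top','scene']:
    c=np.load(n+'0.npy',allow_pickle=True).item();P=cloud(c);Z=P[...,2];ok=c['range_z']>0
    for k,q,z,lo,hi in [('small',(.511,.052),.032,.028,.037),('large',(.603,.066),.032,.028,.037),
      ('b1',(.5657,-.2066),.095,.06,.091),('b2',(.5607,-.246),.095,.06,.091),('t3',(.554,-.298),.106,.101,.111),('t4',(.549,-.337),.106,.101,.111)]:
        near=np.hypot(P[...,0]-q[0],P[...,1]-q[1])<.024
        m=ok&near&(Z>lo)&(Z<hi); b=comp(c,m,np.array(q),z); print(n,k,b, np.median(Z[m]))
    # stud tops, saddles: silhouette of head
    near=(abs(P[...,0]-.5575)<.14)&(abs(P[...,1]+.27)<.18)
    for k,lo,hi in [('deck',.093,.097),('rim',.1005,.106)]:
        m=ok&near&(Z>lo)&(Z<hi); rc=cv2.minAreaRect(P[m][:,:2].astype(np.float32)*1000); print(k,m.sum(),rc,np.median(Z[m]))
    m=ok&near&(Z>.13)&(Z<.16); print('studs',m.sum(),P[m][:40:4])
    # cam
    d=np.array([-.143,.117]);d/=np.hypot(*d);e=np.array([-d[1],d[0]])
    Q=P[...,:2]-np.array([.519,.348]);s=Q@d;t=Q@e
    m=ok&(abs(s)<.1)&(abs(t)<.025)&(Z>.052)
    for a,b in [(-.1,-.06),(-.018,.018),(.06,.1)]:
        w=m&(s>a)&(s<b); print('cam',a,w.sum(),P[w].mean(0),'t',t[w].min(),t[w].max(),'zmax',np.percentile(Z[w],95))
    w=ok&(abs(s)<.14)&(abs(t)<.09)&(Z>.008)&(Z<.016);print('plate',cv2.minAreaRect(P[w][:,:2].astype(np.float32)*1000))
E
```

```text
top small (np.float64(0.0012503415900646656), array([0.5103, 0.0531]), np.int32(107), array([305, 229,  12,  12], dtype=int32)) 0.032436244873854436
top large (np.float64(0.006445169096347019), array([0.6055, 0.0601]), np.int32(149), array([301, 189,  14,  13], dtype=int32)) 0.03260562451975524
top b1 (np.float64(0.0028377229602073615), array([ 0.563 , -0.2057]), np.int32(134), array([420, 199,  13,  13], dtype=int32)) 0.0787945335707172
top b2 (np.float64(0.0014905412534605286), array([ 0.5594, -0.2453]), np.int32(191), array([437, 199,  15,  15], dtype=int32)) 0.0788983511343766
top t3 (np.float64(0.0010528490432206907), array([ 0.5542, -0.297 ]), np.int32(198), array([461, 200,  17,  15], dtype=int32)) 0.10637889856732685
top t4 (np.float64(0.0016680622420590264), array([ 0.5506, -0.3365]), np.int32(135), array([481, 202,  14,  13], dtype=int32)) 0.1063999810393198
deck 3740 ((557.56298828125, -246.1685333251953), (251.72825622558594, 141.4283447265625), 84.23635864257812) 0.09525710640268675
rim 1095 ((559.5664672851562, -249.3572998046875), (257.38531494140625, 144.8822479248047
[... 1901 characters left out ...]
uds 103 [[ 0.54   -0.174   0.1499]
 [ 0.5423 -0.174   0.1482]
 [ 0.5431 -0.1751  0.1465]
 [ 0.546  -0.1755  0.1466]
 [ 0.5448 -0.1733  0.1358]
 [ 0.5447 -0.174   0.1319]
 [ 0.5884 -0.1795  0.1509]
 [ 0.5907 -0.1796  0.1495]
 [ 0.5903 -0.1799  0.1442]
 [ 0.5905 -0.1806  0.1407]]
cam -0.1 149 [0.5822 0.2951 0.0594] t -0.024759058392552987 0.024886581334310112 zmax 0.06527755236455421
cam -0.018 77 [0.518  0.3467 0.0606] t -0.010540804011093478 0.010140653103123775 zmax 0.06396440592828952
cam 0.06 125 [0.457  0.3992 0.0593] t -0.02481798955208769 0.024856750554369287 zmax 0.06490745507216081
plate ((519.3318481445312, 348.932861328125), (101.72825622558594, 243.478271484375), 51.5659065246582)
```

```bash
cat >> h.py <<'E'
def go(*targets):
    s=r.get_state();p=np.array(s['tcp_pos']);M=R.from_euler('xyz',s['eef_rot'],degrees=True)
    print('t',s['time_s'],'tcp',np.round(p,4),np.round(s['eef_rot'],2),'F',np.round(s['contact_force'],1),'w',round(s['gripper_width'],4),'gf',round(s['gripper_force'],1))
    for x,y,z,yaw in targets:
        T=R.from_euler('xyz',[180,0,yaw],degrees=True)
        print([x,y,z,yaw],'->',np.round(M.inv().apply(np.array([x,y,z])-p)/.5,4).tolist(),np.round((M.inv()*T).as_rotvec(degrees=True)/360,4).tolist())
E
python3 -c "
from h import *
go((.5102,.0543,.2,-95.5),(.5102,.0543,.06,-95.5))"
```

```text
t 1.2 tcp [ 0.2874 -0.6108  0.2266] [ 180.     0.  -154.8] F [-0.7 -0.8 -0.2] w 0.0878 gf 0.0
[0.5102, 0.0543, 0.2, -95.5] -> [-0.9696, 1.0138, 0.0531] [-0.0, 0.0, -0.1647]
[0.5102, 0.0543, 0.06, -95.5] -> [-0.9696, 1.0138, 0.3331] [-0.0, 0.0, -0.1647]
```

Emit:
{"op": "jog_arm", "data": {"travel": [[-0.96,1.0,0.053],[-0.96,1.0,0.053],[-0.96,1.0,0.053],[-0.96,1.0,0.053],[-0.96,1.0,0.053],[-0.96,1.0,0.053],[-0.96,1.0,0.053],[-0.96,1.0,0.053],[-0.96,1.0,0.053],[-0.96,1.0,0.053]], "dr": [[0,0,-0.1647],[0,0,-0.1647],[0,0,-0.1647],[0,0,-0.1647],[0,0,-0.1647],[0,0,-0.1647],[0,0,-0.1647],[0,0,-0.1647],[0,0,-0.1647],[0,0,-0.1647]], "claw": [0.57,0.57,0.57,0.57,0.57,0.57,0.57,0.57,0.57,0.57], "newtons": 25}}

```text
time_s: 2.45
tcp_pos: [0.4874, -0.0168, 0.2032]
eef_rot: [-179.9, 0.0, -95.5]
contact_force: [0.9, -1.3, -0.5]
gripper_width: 0.0499
gripper_force: 0.0
```

```bash
python3 -c "
from h import *
go((.5102,.0543,.1,-95.5),(.5102,.0543,.0235,-95.5))"
```

```text
t 2.45 tcp [ 0.4874 -0.0168  0.2032] [-1.7992e+02  3.0000e-02 -9.5480e+01] F [ 0.9 -1.3 -0.5] w 0.0499 gf 0.0
[0.5102, 0.0543, 0.1, -95.5] -> [-0.1458, -0.0316, 0.2065] [-0.0002, 0.0001, 0.0]
[0.5102, 0.0543, 0.0235, -95.5] -> [-0.1457, -0.0314, 0.3595] [-0.0002, 0.0001, 0.0]
```

Emit:
{"op": "jog_arm", "data": {"travel": [[-0.1457,-0.0315,0.1],[-0.1457,-0.0315,0.2],[-0.1457,-0.0315,0.25],[-0.1457,-0.0315,0.27],[-0.1457,-0.0315,0.27],[-0.1457,-0.0315,0.27],[-0.1457,-0.0315,0.27],[-0.1457,-0.0315,0.27],[-0.1457,-0.0315,0.27],[-0.1457,-0.0315,0.27]], "dr": [[0,0,0],[0,0,0],[0,0,0],[0,0,0],[0,0,0],[0,0,0],[0,0,0],[0,0,0],[0,0,0],[0,0,0]], "claw": [0.57,0.57,0.57,0.57,0.57,0.57,0.57,0.57,0.57,0.57]}}

```text
time_s: 3.7
tcp_pos: [0.5096, 0.0521, 0.0678]
eef_rot: [-180.0, 0.0, -95.5]
contact_force: [1.1, -0.5, 0.3]
gripper_width: 0.05
gripper_force: 0.0
```

```bash
python3 -c "
from h import *
go((.5102,.0543,.1,-95.5),(.5102,.0543,.0235,-95.5))"
```

```text
t 3.7 tcp [0.5096 0.0521 0.0678] [-1.7999e+02  1.0000e-02 -9.5510e+01] F [ 1.1 -0.5  0.3] w 0.05 gf 0.0
[0.5102, 0.0543, 0.1, -95.5] -> [-0.0046, -0.0008, -0.0644] [-0.0, 0.0, -0.0]
[0.5102, 0.0543, 0.0235, -95.5] -> [-0.0046, -0.0008, 0.0886] [-0.0, 0.0, -0.0]
```

Emit:
{"op": "jog_arm", "data": {"travel": [[-0.0046,-0.001,0.03],[-0.0046,-0.001,0.06],[-0.0046,-0.001,0.0886],[-0.0046,-0.001,0.0886],[-0.0046,-0.001,0.0886],[-0.0046,-0.001,0.0886],[-0.0046,-0.001,0.0886],[-0.0046,-0.001,0.0886],[-0.0046,-0.001,0.0886],[-0.0046,-0.001,0.0886]], "dr": [[0,0,0],[0,0,0],[0,0,0],[0,0,0],[0,0,0],[0,0,0],[0,0,0],[0,0,0],[0,0,0],[0,0,0]], "claw": [0.57,0.57,0.57,0.57,0.57,0.2,0.2,0.2,0.2,0.2]}}

```text
time_s: 4.95
tcp_pos: [0.5106, 0.0544, 0.0237]
eef_rot: [-180.0, 0.0, -95.5]
contact_force: [0.0, -0.2, 3.4]
gripper_width: 0.0263
gripper_force: 25.0
```

```bash
python3 -c "
from h import *
go((.5102,.0543,.18,-95.5),(.5635,-.2046,.155,-95.5))"
```

```text
t 4.95 tcp [0.5106 0.0544 0.0237] [-1.7996e+02  1.0000e-02 -9.5500e+01] F [ 0.  -0.2  3.4] w 0.0263 gf 25.0
[0.5102, 0.0543, 0.18, -95.5] -> [0.0002, 0.0005, -0.3125] [-0.0001, 0.0, 0.0]
[0.5635, -0.2046, 0.155, -95.5] -> [0.5054, -0.1552, -0.2626] [-0.0001, 0.0, 0.0]
```

Emit:
{"op": "jog_arm", "data": {"travel": [[0,0,-0.05],[0,0,-0.15],[0,0,-0.25],[0,0,-0.36],[0.1,-0.03,-0.36],[0.2,-0.06,-0.36],[0.3,-0.09,-0.36],[0.4,-0.122,-0.36],[0.5054,-0.1552,-0.36],[0.5054,-0.1552,-0.36]], "dr": [[0,0,0],[0,0,0],[0,0,0],[0,0,0],[0,0,0],[0,0,0],[0,0,0],[0,0,0],[0,0,0],[0,0,0]], "claw": [0.2,0.2,0.2,0.2,0.2,0.2,0.2,0.2,0.2,0.2]}}

```text
time_s: 6.2
tcp_pos: [0.5629, -0.2079, 0.2021]
eef_rot: [179.9, -0.0, -95.8]
contact_force: [-1.3, 0.5, -1.4]
gripper_width: 0.0265
gripper_force: 25.0
```

```bash
python3 -c "
from h import *
c=r.capture('scene');cv2.imwrite('pics/s1.png',cv2.resize(c['pixels'][180:330,160:360,::-1],(800,600)))
go((.5635,-.2046,.121,-95.5),(.5635,-.2046,.0975,-95.5))"
```

```text
t 6.25 tcp [ 0.5627 -0.2063  0.2022] [ 1.7989e+02  1.0000e-02 -9.5710e+01] F [ 0.1 -0.  -1.7] w 0.0266 gf 25.0
[0.5635, -0.2046, 0.121, -95.5] -> [-0.0036, -0.0016, 0.1625] [0.0003, 0.0, -0.0006]
[0.5635, -0.2046, 0.0975, -95.5] -> [-0.0035, -0.0017, 0.2095] [0.0003, 0.0, -0.0006]
```

View pics/s1.png

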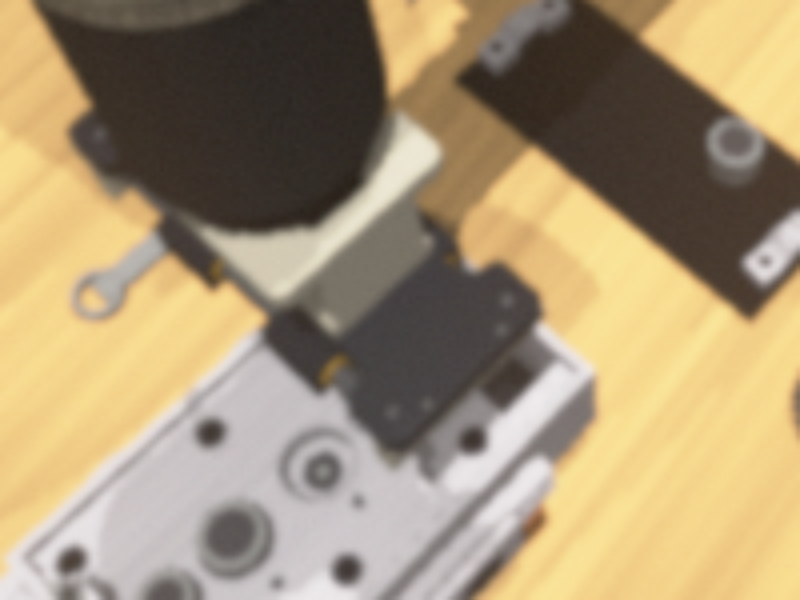

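The scene view shows the gripper over the bore 1 area at crop (400,400). The fingers hide the tappet, but the width of 26.6 mm says it is held. Small tappet is gone from the mat, and the large one is still at crop (735,150).

Emit:
{"op": "jog_arm", "data": {"travel": [[-0.0036,-0.0016,0.08],[-0.0036,-0.0016,0.13],[-0.0036,-0.0016,0.15],[-0.0036,-0.0016,0.155],[-0.0036,-0.0016,0.155],[-0.0036,-0.0016,0.155],[-0.0036,-0.0016,0.155],[-0.0036,-0.0016,0.155],[-0.0036,-0.0016,0.155],[-0.0036,-0.0016,0.155]], "dr": [[0,0,-0.0006],[0,0,-0.0006],[0,0,-0.0006],[0,0,-0.0006],[0,0,-0.0006],[0,0,-0.0006],[0,0,-0.0006],[0,0,-0.0006],[0,0,-0.0006],[0,0,-0.0006]], "claw": [0.2,0.2,0.2,0.2,0.2,0.2,0.2,0.2,0.2,0.2]}}

```text
time_s: 7.5
tcp_pos: [0.5642, -0.203, 0.1259]
eef_rot: [180.0, -0.0, -95.3]
contact_force: [-0.1, 0.5, -0.3]
gripper_width: 0.0267
gripper_force: 25.0
```

```bash
python3 -c "
from h import *
go((.5635,-.2046,.110,-95.5),(.5635,-.2046,.0975,-95.5))"
```

```text
t 7.5 tcp [ 0.5642 -0.203   0.1259] [180.    -0.   -95.29] F [-0.1  0.5 -0.3] w 0.0267 gf 25.0
[0.5635, -0.2046, 0.11, -95.5] -> [0.0033, 0.0011, 0.0317] [0.0, -0.0, 0.0006]
[0.5635, -0.2046, 0.0975, -95.5] -> [0.0033, 0.0011, 0.0567] [0.0, -0.0, 0.0006]
```

Emit:
{"op": "jog_arm", "data": {"travel": [[0.0033,0.0012,0.0],[0.0033,0.0012,0.0],[0.0033,0.0012,0.012],[0.0033,0.0012,0.02],[0.0033,0.0012,0.028],[0.0033,0.0012,0.036],[0.0033,0.0012,0.044],[0.0033,0.0012,0.05],[0.0033,0.0012,0.05],[0.0033,0.0012,0.05]], "dr": [[0,0,0.0006],[0,0,0.0006],[0,0,0.0006],[0,0,0.0006],[0,0,0.0006],[0,0,0.0006],[0,0,0.0006],[0,0,0.0006],[0,0,0.0006],[0,0,0.0006]], "claw": [0.2,0.2,0.2,0.2,0.2,0.2,0.2,0.2,0.2,0.2]}}

```text
time_s: 8.75
tcp_pos: [0.5636, -0.2045, 0.1008]
eef_rot: [-180.0, 0.0, -95.5]
contact_force: [1.6, -0.4, -1.8]
gripper_width: 0.0267
gripper_force: 25.0
```

```bash
python3 -c "
from h import *
go((.5635,-.2046,.0975,-95.5)); print(r.get_state()['moment'])"
```

```text
t 8.75 tcp [ 0.5636 -0.2045  0.1008] [-180.      0.    -95.51] F [ 1.6 -0.4 -1.8] w 0.0267 gf 25.0
[0.5635, -0.2046, 0.0975, -95.5] -> [0.0001, 0.0001, 0.0067] [-0.0, 0.0, -0.0]
[-0.39478092 -0.40310351  0.02281365]
```

Emit:
{"op": "jog_arm", "data": {"travel": [[0,0,0.003],[0,0,0.006],[0,0,0.006],[0,0,0.006],[0,0,0.006],[0,0,0.006],[0,0,-0.05],[0,0,-0.15],[0,0,-0.25],[0,0,-0.25]], "dr": [[0,0,0],[0,0,0],[0,0,0],[0,0,0],[0,0,0],[0,0,0],[0,0,0],[0,0,0],[0,0,0],[0,0,0]], "claw": [0.2,0.2,0.2,0.57,0.57,0.57,0.57,0.57,0.57,0.57]}}

```text
time_s: 10.0
tcp_pos: [0.5657, -0.205, 0.2307]
eef_rot: [-179.5, -0.0, -95.5]
contact_force: [-0.2, -0.4, -0.2]
gripper_width: 0.0498
gripper_force: 0.0
```

```bash
python3 -c "
from h import *
c=r.capture('scene')
np.set_printoptions(precision=4,suppress=True)
P=cloud(c);Z=P[...,2]
m=(c['range_z']>0)&(np.hypot(P[...,0]-.5635,P[...,1]+.2046)<.024)&(Z>.101)&(Z<.112)
print(comp(c,m,np.array([.5635,-.2046]),.106),np.median(Z[m]))
cv2.imwrite('pics/s2.png',cv2.resize(c['pixels'][230:330,190:323,::-1],(798,600)))
go((.6056,.0612,.2,-95.5))"
```

```text
(np.float64(0.007652897873564325), array([ 0.5606, -0.2117]), np.int32(39), array([246, 276,   7,  10], dtype=int32)) 0.10579959771536296
t 10.05 tcp [ 0.5644 -0.2045  0.228 ] [-179.76    0.02  -95.51] F [ 0.1 -0.1 -1.8] w 0.0501 gf 0.0
[0.6056, 0.0612, 0.2, -95.5] -> [-0.5369, -0.0308, 0.0563] [-0.0007, 0.0001, -0.0]
```

View pics/s2.png

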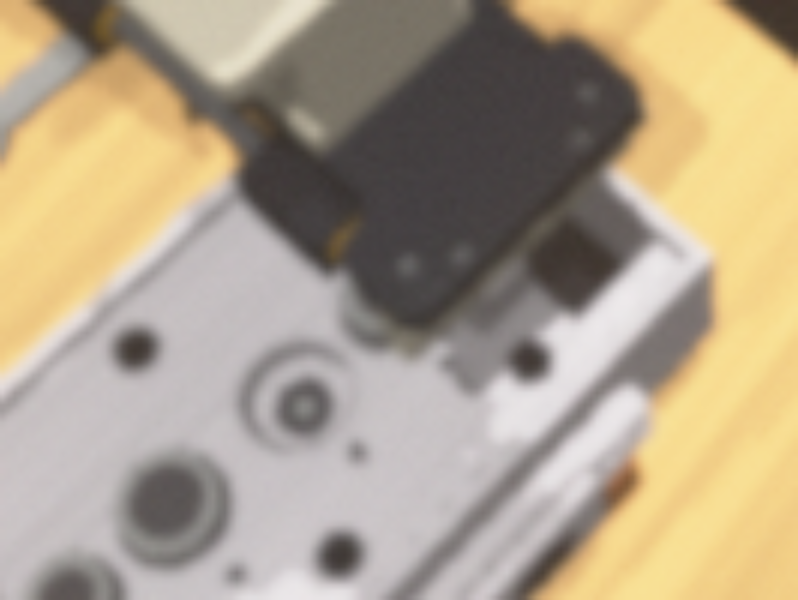

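The picture shows the small tappet sitting in bore 1 at crop (365,320). Its crown is at z = 0.1058, so it is home. Now the large one.

Emit:
{"op": "jog_arm", "data": {"travel": [[-0.1,-0.005,0.02],[-0.22,-0.012,0.04],[-0.34,-0.02,0.05],[-0.44,-0.026,0.05],[-0.537,-0.0327,0.05],[-0.537,-0.0327,0.12],[-0.537,-0.0327,0.22],[-0.537,-0.0327,0.28],[-0.537,-0.0327,0.3],[-0.537,-0.0327,0.3]], "dr": [[0,0,0],[0,0,0],[0,0,0],[0,0,0],[0,0,0],[0,0,0],[0,0,0],[0,0,0],[0,0,0],[0,0,0]], "claw": [0.48,0.48,0.48,0.48,0.48,0.48,0.48,0.48,0.48,0.48]}}

```text
time_s: 11.3
tcp_pos: [0.6052, 0.0609, 0.0753]
eef_rot: [179.9, -0.1, -95.5]
contact_force: [0.9, -0.2, 0.2]
gripper_width: 0.0421
gripper_force: 0.0
```

```bash
python3 -c "
from h import *
go((.6056,.0612,.0235,-95.5))"
```

```text
t 11.3 tcp [0.6052 0.0609 0.0753] [ 1.7992e+02 -5.0000e-02 -9.5510e+01] F [ 0.9 -0.2  0.2] w 0.0421 gf 0.0
[0.6056, 0.0612, 0.0235, -95.5] -> [-0.0007, -0.0008, 0.1036] [0.0002, -0.0001, -0.0]
```

Emit:
{"op": "jog_arm", "data": {"travel": [[0,0,0.03],[0,0,0.06],[0,0,0.09],[0,0,0.104],[0,0,0.104],[0,0,0.104],[0,0,0.104],[0,0,0.104],[0,0,0.104],[0,0,0.104]], "dr": [[0,0,0],[0,0,0],[0,0,0],[0,0,0],[0,0,0],[0,0,0],[0,0,0],[0,0,0],[0,0,0],[0,0,0]], "claw": [0.48,0.48,0.48,0.48,0.48,0.48,0.2,0.2,0.2,0.2]}}

```text
time_s: 12.55
tcp_pos: [0.6059, 0.0613, 0.0244]
eef_rot: [-180.0, 0.0, -95.5]
contact_force: [-0.2, 0.5, 3.6]
gripper_width: 0.0323
gripper_force: 25.0
```

```bash
python3 -c "
from h import *
go((.5597,-.2444,.2,-95.5))"
```

```text
t 12.55 tcp [0.6059 0.0613 0.0244] [-1.7995e+02  2.0000e-02 -9.5490e+01] F [-0.2  0.5  3.6] w 0.0323 gf 25.0
[0.5597, -0.2444, 0.2, -95.5] -> [0.6173, 0.0332, -0.3515] [-0.0001, 0.0, 0.0]
```

Emit:
{"op": "jog_arm", "data": {"travel": [[0,0,-0.05],[0,0,-0.15],[0,0,-0.26],[0,0,-0.37],[0.11,0.006,-0.37],[0.23,0.012,-0.37],[0.35,0.019,-0.37],[0.47,0.026,-0.37],[0.57,0.031,-0.37],[0.6173,0.0332,-0.37]], "dr": [[0,0,0],[0,0,0],[0,0,0],[0,0,0],[0,0,0],[0,0,0],[0,0,0],[0,0,0],[0,0,0],[0,0,0]], "claw": [0.2,0.2,0.2,0.2,0.2,0.2,0.2,0.2,0.2,0.2]}}

```text
time_s: 13.8
tcp_pos: [0.5581, -0.2469, 0.2083]
eef_rot: [179.9, 0.0, -95.7]
contact_force: [-0.2, 1.2, -0.4]
gripper_width: 0.0325
gripper_force: 25.0
```

Emit:
{"op": "jog_arm", "data": {"travel": [[0,0,0.05],[0,0,0.11],[0,0,0.15],[0,0,0.165],[0,0,0.165],[0,0,0.165],[0,0,0.165],[0,0,0.165],[0,0,0.165],[0,0,0.165]], "dr": [[0,0,0],[0,0,0],[0,0,0],[0,0,0],[0,0,0],[0,0,0],[0,0,0],[0,0,0],[0,0,0],[0,0,0]], "claw": [0.2,0.2,0.2,0.2,0.2,0.2,0.2,0.2,0.2,0.2]}}

```text
time_s: 15.05
tcp_pos: [0.5594, -0.2445, 0.1265]
eef_rot: [-180.0, 0.0, -95.5]
contact_force: [0.7, 0.6, -0.8]
gripper_width: 0.0326
gripper_force: 25.0
```

```bash
python3 -c "
from h import *
go((.5597,-.2444,.1015,-95.5))"
```

```text
t 15.05 tcp [ 0.5594 -0.2445  0.1265] [-180.      0.    -95.51] F [ 0.7  0.6 -0.8] w 0.0326 gf 25.0
[0.5597, -0.2444, 0.1015, -95.5] -> [-0.0003, -0.0006, 0.0499] [-0.0, 0.0, -0.0]
```

Emit:
{"op": "jog_arm", "data": {"travel": [[-0.0002,-0.0004,0.01],[-0.0002,-0.0004,0.018],[-0.0002,-0.0004,0.026],[-0.0002,-0.0004,0.034],[-0.0002,-0.0004,0.042],[-0.0002,-0.0004,0.05],[-0.0002,-0.0004,0.054],[-0.0002,-0.0004,0.055],[-0.0002,-0.0004,0.055],[-0.0002,-0.0004,0.055]], "dr": [[0,0,0],[0,0,0],[0,0,0],[0,0,0],[0,0,0],[0,0,0],[0,0,0],[0,0,0],[0,0,0],[0,0,0]], "claw": [0.2,0.2,0.2,0.2,0.2,0.2,0.2,0.2,0.2,0.2]}}

```text
time_s: 16.3
tcp_pos: [0.5597, -0.2444, 0.0989]
eef_rot: [-180.0, 0.0, -95.5]
contact_force: [1.0, -0.6, -0.2]
gripper_width: 0.0329
gripper_force: 25.0
```

Emit:
{"op": "jog_arm", "data": {"travel": [[0,0,0.0],[0,0,0.0],[0,0,0.0],[0,0,0.0],[0,0,-0.05],[0,0,-0.15],[-0.1,0,-0.25],[-0.2,0,-0.25],[-0.3,0,-0.25],[-0.3,0,-0.25]], "dr": [[0,0,0],[0,0,0],[0,0,0],[0,0,0],[0,0,0],[0,0,0],[0,0,0],[0,0,0],[0,0,0],[0,0,0]], "claw": [0.2,0.57,0.57,0.57,0.57,0.57,0.57,0.57,0.57,0.57]}}

```text
time_s: 17.55
tcp_pos: [0.5743, -0.0922, 0.2244]
eef_rot: [-179.9, 0.0, -95.3]
contact_force: [1.3, -0.2, -0.2]
gripper_width: 0.0501
gripper_force: 0.0
```

```bash
python3 - <<'E'
from h import *
np.set_printoptions(precision=4,suppress=True)
for n in ['top','scene']:
    c=r.capture(n);P=cloud(c);Z=P[...,2];ok=c['range_z']>0
    for q in [(.5635,-.2046),(.5597,-.2444)]:
        m=ok&(np.hypot(P[...,0]-q[0],P[...,1]-q[1])<.022)&(Z>.101)&(Z<.118)
        print(n,comp(c,m,np.array(q),.106),np.median(Z[m]))
    # cam axis: per-slice centre of silhouette using top points (z>.058)
    d=np.array([-.1255,.1035]);d/=np.hypot(*d);e=np.array([-d[1],d[0]]);o=np.array([.5185,.3475])
    s=(P[...,:2]-o)@d;t=(P[...,:2]-o)@e
    # shaft/journal points: fit cylinder centre t0 (radius known) by least squares
    from scipy.optimize import least_squares
    for nm,a,b,rad in [('mid',-.016,.016,.011),('jd',.085,.103,.012),('jt',-.103,-.085,.012)]:
        w=ok&(s>a)&(s<b)&(abs(t)<rad+.003)&(Z>.053)
        f=least_squares(lambda x:np.hypot(t[w]-x[0],Z[w]-x[1])-rad,[0,.051],loss='soft_l1',f_scale=.001)
        print(n,nm,w.sum(),f.x,o+d*(a+b)/2+e*f.x[0])
    m=ok&(abs(t)<.03)&(abs(s)<.14)&(Z>.05); print('s ends',s[m].min(),s[m].max(), 'flange z>.067', s[m&(Z>.067)].min(),s[m&(Z>.067)].max())
    cv2.imwrite(f'pics/{n}3.png',c['pixels'][:,:,::-1]); np.save(n+'3.npy',c,allow_pickle=True)
go((.5185,.3475,.2,-39.3))
E
```

```text
top (np.float64(0.0013061978556135109), array([ 0.5622, -0.2047]), np.int32(128), array([421, 198,  13,  13], dtype=int32)) 0.10669703591434437
top (np.float64(0.0010221133278820486), array([ 0.5587, -0.2445]), np.int32(189), array([438, 198,  16,  16], dtype=int32)) 0.10648875129350066
top mid 0 [0.    0.051] [0.5185 0.3475]
top jd 46 [-0.0003  0.0502] [0.4462 0.4076]
top jt 0 [0.    0.051] [0.591  0.2877]
s ends 0.02367086370261264 0.1124490459497131 flange z>.067 0.02862488540212507 0.1124490459497131
scene (np.float64(0.001411304481659739), array([ 0.5632, -0.2032]), np.int32(153), array([246, 272,  15,  14], dtype=int32)) 0.1058841898718168
scene (np.float64(0.0014877219610637015), array([ 0.5594, -0.2429]), np.int32(236), array([230, 285,  17,  17], dtype=int32)) 0.10605508238591721
scene mid 70 [-0.002   0.0525] [0.5198 0.3491]
scene jd 34 [-0.0019  0.052 ] [0.4472 0.4088]
scene jt 48 [-0.0028  0.0518] [0.5928 0.2899]
s ends -0.11849962948419213 0.11503102494233394 flange z>.067 -0.02837398850644656 0.11503102494233394
t 17.65 tcp [ 0.5739 -0.0946  0.224 ] [180.    -0.   -95.42] F [-0.  -0.1 -0.2] w 0.0501 gf 0.0
[0.5185, 0.3475, 0.2, -39.3] -> [-0.8698, 0.1939, 0.0479] [0.0, -0.0, -0.1559]
```

Both tappets are home (crowns at 0.106). The arm hid the camshaft in the new top frame, so I refit its axis from the first pair of frames.

```bash
python3 - <<'E'
from h import *
from scipy.optimize import least_squares
np.set_printoptions(precision=4,suppress=True)
d=np.array([-.1255,.1035]);d/=np.hypot(*d);e=np.array([-d[1],d[0]]);o=np.array([.5185,.3475])
for n in ['top0','scene0']:
    c=np.load(n+'.npy',allow_pickle=True).item();P=cloud(c);Z=P[...,2];ok=c['range_z']>0
    s=(P[...,:2]-o)@d;t=(P[...,:2]-o)@e
    for nm,a,b,rad in [('mid',-.016,.016,.011),('jd',.085,.103,.012),('jt',-.103,-.085,.012)]:
        w=ok&(s>a)&(s<b)&(abs(t)<rad+.003)&(Z>.053)
        f=least_squares(lambda x:np.hypot(t[w]-x[0],Z[w]-x[1])-rad,[0,.051],loss='soft_l1',f_scale=.001)
        print(n,nm,w.sum(),f.x,o+d*(a+b)/2+e*f.x[0])
    m=ok&(abs(t)<.03)&(abs(s)<.14)&(Z>.04); print('s ends',s[m].min(),s[m].max())
    # lobes near the middle: z profile / half-width vs s
    for a in np.arange(-.06,.06,.008):
        w=ok&(s>a)&(s<a+.008)&(abs(t)<.025)&(Z>.035)
        print(round(a,3),w.sum(),'zmax %.4f t %.4f %.4f'%(Z[w].max(),t[w].min(),t[w].max()))
E
```

```text
top0 mid 132 [-0.0002  0.051 ] [0.5187 0.3477]
top0 jd 79 [0.0006 0.051 ] [0.4456 0.4069]
top0 jt 77 [-0.001   0.0506] [0.5917 0.2885]
s ends -0.1191976066291248 0.11231367084424641
-0.06 34 zmax 0.0640 t -0.0116 0.0102
-0.052 34 zmax 0.0631 t -0.0086 0.0102
-0.044 36 zmax 0.0643 t -0.0104 0.0103
-0.036 50 zmax 0.0664 t -0.0122 0.0174
-0.028 42 zmax 0.0659 t -0.0117 0.0173
-0.02 35 zmax 0.0642 t -0.0111 0.0112
-0.012 36 zmax 0.0647 t -0.0096 0.0109
-0.004 34 zmax 0.0635 t -0.0095 0.0108
0.004 37 zmax 0.0638 t -0.0100 0.0109
0.012 40 zmax 0.0703 t -0.0110 0.0118
0.02 45 zmax 0.0710 t -0.0095 0.0132
0.028 30 zmax 0.0685 t -0.0106 0.0118
0.036 37 zmax 0.0634 t -0.0080 0.0110
0.044 37 zmax 0.0652 t -0.0094 0.0109
0.052 45 zmax 0.0656 t -0.0162 0.0127
scene0 mid 71 [-0.0024  0.0521] [0.52   0.3493]
scene0 jd 32 [-0.0018  0.0512] [0.4472 0.4087]
scene0 jt 48 [-0.0031  0.0518] [0.593  0.2901]
s ends -0.11739723831783692 0.11682993759703
-0.06 14 zmax 0.0644 t -0.0088 0.0078
-0.052 22 zmax 0.0632 t -0.0106 0.0090
-0.044 19 zmax 0.0642 t -0.0097 0.0094
-0.036 37 zmax 0.0649 t -0.0136 0.0149
-0.028 25 zmax 0.0664 t -0.0117 0.0163
-0.02 13 zmax 0.0640 t -0.0100 0.0091
-0.012 20 zmax 0.0650 t -0.0077 0.0084
-0.004 18 zmax 0.0638 t -0.0099 0.0094
0.004 16 zmax 0.0660 t -0.0112 0.0086
0.012 25 zmax 0.0701 t -0.0101 0.0106
0.02 30 zmax 0.0710 t -0.0145 0.0114
0.028 11 zmax 0.0707 t -0.0091 0.0105
0.036 16 zmax 0.0656 t -0.0109 0.0090
0.044 14 zmax 0.0643 t -0.0101 0.0077
0.052 20 zmax 0.0686 t -0.0170 0.0084
```

Emit:
{"op": "jog_arm", "data": {"travel": [[-0.12,0.03,-0.02],[-0.24,0.06,-0.02],[-0.36,0.09,-0.02],[-0.48,0.12,-0.02],[-0.6,0.14,-0.02],[-0.72,0.17,-0.02],[-0.84,0.19,-0.02],[-0.87,0.194,-0.02],[-0.87,0.194,0.05],[-0.87,0.194,0.05]], "dr": [[0,0,-0.02],[0,0,-0.04],[0,0,-0.06],[0,0,-0.08],[0,0,-0.1],[0,0,-0.12],[0,0,-0.14],[0,0,-0.156],[0,0,-0.156],[0,0,-0.156]], "claw": [0.57,0.57,0.57,0.57,0.57,0.57,0.57,0.57,0.57,0.57]}}

```text
time_s: 18.9
tcp_pos: [0.5185, 0.3451, 0.196]
eef_rot: [179.7, 0.0, -39.4]
contact_force: [-0.4, -0.4, -0.0]
gripper_width: 0.0499
gripper_force: 0.0
```

```bash
python3 -c "
from h import *
go((.5205,.3472,.08,-39),(.5205,.3472,.032,-39))"
```

```text
t 18.9 tcp [0.5185 0.3451 0.196 ] [ 1.7966e+02  3.0000e-02 -3.9440e+01] F [-0.4 -0.4 -0. ] w 0.0499 gf 0.0
[0.5205, 0.3472, 0.08, -39] -> [0.0007, -0.0072, 0.2319] [0.001, 0.0001, -0.0012]
[0.5205, 0.3472, 0.032, -39] -> [0.0007, -0.0078, 0.3279] [0.001, 0.0001, -0.0012]
```

Emit:
{"op": "jog_arm", "data": {"travel": [[0,-0.004,0.05],[0,-0.004,0.11],[0,-0.004,0.17],[0,-0.004,0.21],[0,-0.004,0.23],[0,-0.004,0.23],[0,-0.004,0.23],[0,-0.004,0.23],[0,-0.004,0.23],[0,-0.004,0.23]], "dr": [[0,0,-0.001],[0,0,-0.001],[0,0,-0.001],[0,0,-0.001],[0,0,-0.001],[0,0,-0.001],[0,0,-0.001],[0,0,-0.001],[0,0,-0.001],[0,0,-0.001]], "claw": [0.57,0.57,0.57,0.57,0.57,0.57,0.57,0.57,0.57,0.57], "newtons": 60}}

```text
time_s: 20.15
tcp_pos: [0.5205, 0.3489, 0.0842]
eef_rot: [-180.0, -0.0, -39.0]
contact_force: [-0.4, 0.2, 0.0]
gripper_width: 0.0502
gripper_force: 0.0
```

```bash
python3 -c "
from h import *
go((.5205,.3472,.032,-39))"
```

```text
t 20.15 tcp [0.5205 0.3489 0.0842] [-179.98   -0.    -38.98] F [-0.4  0.2  0. ] w 0.0502 gf 0.0
[0.5205, 0.3472, 0.032, -39] -> [0.0021, 0.0027, 0.1043] [-0.0001, -0.0, 0.0001]
```

Emit:
{"op": "jog_arm", "data": {"travel": [[0.0021,0.0027,0.03],[0.0021,0.0027,0.06],[0.0021,0.0027,0.09],[0.0021,0.0027,0.104],[0.0021,0.0027,0.104],[0.0021,0.0027,0.104],[0.0021,0.0027,0.104],[0.0021,0.0027,0.104],[0.0021,0.0027,0.104],[0.0021,0.0027,0.104]], "dr": [[0,0,0],[0,0,0],[0,0,0],[0,0,0],[0,0,0],[0,0,0],[0,0,0],[0,0,0],[0,0,0],[0,0,0]], "claw": [0.57,0.57,0.57,0.57,0.57,0.1,0.1,0.1,0.1,0.1]}}

```text
time_s: 21.4
tcp_pos: [0.5208, 0.3475, 0.0323]
eef_rot: [-179.9, -0.0, -39.0]
contact_force: [-0.6, 0.6, 0.7]
gripper_width: 0.0206
gripper_force: 60.0
```

Emit:
{"op": "jog_arm", "data": {"travel": [[0,0,0],[0,0,-0.01],[0,0,-0.03],[0,0,-0.06],[0,0,-0.1],[0,0,-0.15],[0,0,-0.2],[0,0,-0.25],[0,0,-0.3],[0,0,-0.3]], "dr": [[0,0,0],[0,0,0],[0,0,0],[0,0,0],[0,0,0],[0,0,0],[0,0,0],[0,0,0],[0,0,0],[0,0,0]], "claw": [0.1,0.1,0.1,0.1,0.1,0.1,0.1,0.1,0.1,0.1]}}

```text
time_s: 22.65
tcp_pos: [0.5213, 0.3478, 0.1847]
eef_rot: [-179.7, -0.0, -39.0]
contact_force: [0.8, 0.4, -6.8]
gripper_width: 0.0206
gripper_force: 60.0
```

```bash
python3 - <<'E'
from h import *
c=r.capture('scene');cv2.imwrite('pics/s4.png',cv2.resize(c['pixels'][20:220,260:527,::-1],(800,600)))
np.save('s4.npy',c,allow_pickle=True)
print(r.get_state()['moment'])
go((.5572,-.2703,.26,-95.5))
E
```

```text
[-0.05250638  0.27087871 -0.00484807]
t 22.7 tcp [0.5204 0.3472 0.1828] [-1.7989e+02  3.0000e-02 -3.9000e+01] F [-0.4 -1.4 -7.4] w 0.0211 gf 60.0
[0.5572, -0.2703, 0.26, -95.5] -> [0.8344, 0.9131, -0.1566] [-0.0002, 0.0002, 0.1569]
```

View pics/s4.png

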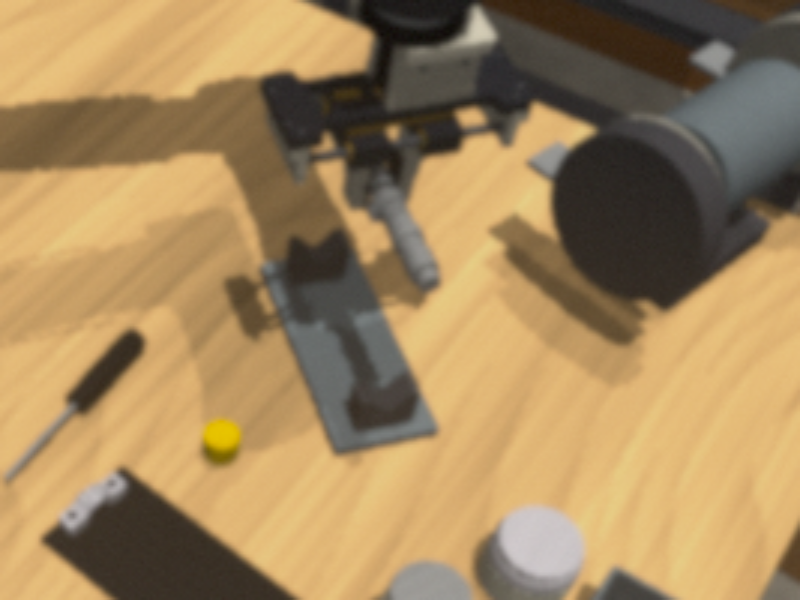

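The scene picture shows the camshaft lifted clear of both V-blocks, held at its middle, with the tail at crop (425,280). Next I carry it high over the clutter.

Emit:
{"op": "jog_arm", "data": {"travel": [[0.01,0.011,-0.06],[0.042,0.046,-0.12],[0.1,0.11,-0.157],[0.167,0.183,-0.157],[0.234,0.256,-0.157],[0.3,0.33,-0.157],[0.367,0.4,-0.157],[0.417,0.456,-0.157],[0.45,0.49,-0.157],[0.46,0.503,-0.157]], "dr": [[0,0,0.005],[0,0,0.02],[0,0,0.04],[0,0,0.06],[0,0,0.08],[0,0,0.1],[0,0,0.12],[0,0,0.14],[0,0,0.152],[0,0,0.1569]], "claw": [0.1,0.1,0.1,0.1,0.1,0.1,0.1,0.1,0.1,0.1]}}

```text
time_s: 23.95
tcp_pos: [0.54, 0.0054, 0.2589]
eef_rot: [179.9, -0.0, -95.7]
contact_force: [0.1, 0.3, -7.7]
gripper_width: 0.0207
gripper_force: 60.0
```

```bash
python3 - <<'E'
from h import *
go((.5572,-.2703,.23,-95.5))
E
```

```text
t 23.95 tcp [0.54   0.0054 0.2589] [ 1.7986e+02 -3.0000e-02 -9.5660e+01] F [ 0.1  0.3 -7.7] w 0.0207 gf 60.0
[0.5572, -0.2703, 0.23, -95.5] -> [0.5454, -0.0887, 0.0579] [0.0004, -0.0001, -0.0004]
```

Emit:
{"op": "jog_arm", "data": {"travel": [[0.03,-0.005,0],[0.1,-0.016,0],[0.19,-0.03,0],[0.28,-0.046,0],[0.37,-0.06,0],[0.45,-0.073,0],[0.51,-0.083,0.02],[0.54,-0.088,0.04],[0.545,-0.0887,0.058],[0.545,-0.0887,0.058]], "dr": [[0,0,0],[0,0,0],[0,0,0],[0,0,0],[0,0,0],[0,0,0],[0,0,0],[0,0,0],[0,0,0],[0,0,0]], "claw": [0.1,0.1,0.1,0.1,0.1,0.1,0.1,0.1,0.1,0.1]}}

```text
time_s: 25.2
tcp_pos: [0.5586, -0.2678, 0.2301]
eef_rot: [179.9, 0.0, -95.4]
contact_force: [0.1, 0.2, -6.4]
gripper_width: 0.0206
gripper_force: 60.0
```

Emit:
{"op": "jog_arm", "data": {"travel": [[0,0,0],[0,0,0],[0,0,0],[0,0,0],[0,0,0],[0,0,0],[0,0,0],[0,0,0],[0,0,0],[0,0,0]], "dr": [[0,0,0],[0,0,0],[0,0,0],[0,0,0],[0,0,0],[0,0,0],[0,0,0],[0,0,0],[0,0,0],[0,0,0]], "claw": [0.1,0.1,0.1,0.1,0.1,0.1,0.1,0.1,0.1,0.1]}}

```text
time_s: 26.45
tcp_pos: [0.5591, -0.2687, 0.2314]
eef_rot: [180.0, -0.0, -95.5]
contact_force: [-0.4, -0.3, -6.9]
gripper_width: 0.0208
gripper_force: 60.0
```

```bash
cat >> h.py <<'E'
def camfit(name):
    """axis of the held camshaft from depth: coords in head frame (h=across,k=along), z"""
    from scipy.optimize import least_squares
    s=r.get_state();o=np.array(s['tcp_pos']);hx=np.array([.9954,-.0958]);hy=np.array([.0958,.9954]);C=np.array([.5572,-.2703])
    c=r.capture(name);P=cloud(c);Z=P[...,2];ok=c['range_z']>0
    h=(P[...,:2]-C)@hx;k=(P[...,:2]-C)@hy;z0=o[2]+.019
    near=ok&(abs(h-(o[:2]-C)@hx)<.03)&(abs(Z-z0)<.03)
    for nm,a,b,rad in [('drive',.087,.101,.012),('tail',-.101,-.087,.012)]:
        w=near&(k>a)&(k<b)
        if w.sum()<8: print(name,nm,'few',w.sum()); continue
        f=least_squares(lambda x:np.hypot(h[w]-x[0],Z[w]-x[1])-rad,[(o[:2]-C)@hx,z0],loss='soft_l1',f_scale=.001)
        print(name,nm,w.sum(),'h,z',f.x,'rms',np.sqrt(np.mean(f.fun**2)))
    w=near&(abs(k)<.14); print('k ends',k[w].min(),k[w].max(),'z',Z[w].max())
    for q in np.arange(-.13,.135,.01):
        v=w&(k>=q)&(k<q+.01)
        if v.sum()>3: print('%.2f n%d h %.4f..%.4f z %.4f..%.4f'%(q,v.sum(),h[v].min(),h[v].max(),Z[v].min(),Z[v].max()))
    return c
E
python3 - <<'E'
from h import *
np.set_printoptions(precision=4,suppress=True)
for n in ['top','scene']:
    c=camfit(n); cv2.imwrite(f'pics/{n}5.png',c['pixels'][:,:,::-1])
cv2.imwrite('pics/s5.png',cv2.resize(c['pixels'][200:380,120:360,::-1],(800,600)))
go((.5572,-.2703,.16,-95.5))
E
```

```text
top drive few 0
top tail few 0Traceback (most recent call last):
  File "<stdin>", line 4, in <module>
  File "h.py", line 46, in camfit
    w=near&(abs(k)<.14); print('k ends',k[w].min(),k[w].max(),'z',Z[w].max())
                                        ~~~~~~~~^^
    return umr_minimum(a, axis, None, out, keepdims, initial, where)
ValueError: zero-size array to reduction operation minimum which has no identity
```

```bash
python3 - <<'E'
from h import *
np.set_printoptions(precision=4,suppress=True)
c=camfit('scene')
cv2.imwrite('pics/s5.png',cv2.resize(c['pixels'][200:380,120:360,::-1],(800,600)))
go((.5572,-.2703,.16,-95.5))
E
```

```text
scene drive 116 h,z [0.0003 0.25  ] rms 0.0008031676438619157
scene tail 170 h,z [0.0001 0.2486] rms 0.0009378448529791776
k ends -0.1134062237864343 0.12154975610214534 z 0.27360734391852104
-0.12 n33 h -0.0057..0.0097 z 0.2460..0.2578
-0.11 n95 h -0.0075..0.0120 z 0.2449..0.2606
-0.10 n118 h -0.0088..0.0129 z 0.2440..0.2628
-0.09 n122 h -0.0100..0.0124 z 0.2441..0.2624
-0.08 n108 h -0.0083..0.0118 z 0.2471..0.2619
-0.07 n121 h -0.0096..0.0141 z 0.2394..0.2638
-0.06 n111 h -0.0095..0.0134 z 0.2350..0.2631
-0.05 n100 h -0.0088..0.0116 z 0.2459..0.2620
-0.04 n69 h -0.0084..0.0117 z 0.2458..0.2616
0.05 n53 h -0.0095..0.0115 z 0.2498..0.2618
0.06 n103 h -0.0115..0.0184 z 0.2434..0.2647
0.07 n83 h -0.0086..0.0188 z 0.2484..0.2642
0.08 n84 h -0.0097..0.0119 z 0.2483..0.2632
0.09 n79 h -0.0105..0.0123 z 0.2486..0.2642
0.10 n66 h -0.0087..0.0129 z 0.2448..0.2638
0.11 n176 h -0.0198..0.0225 z 0.2341..0.2736
t 26.55 tcp [ 0.5591 -0.2687  0.2314] [180.    -0.   -95.47] F [ 0.4  0.3 -5.6] w 0.0205 gf 60.0
[0.5572, -0.2703, 0.16, -95.5] -> [0.0036, 0.0035, 0.1427] [0.0, -0.0, 0.0001]
```

View pics/s5.png

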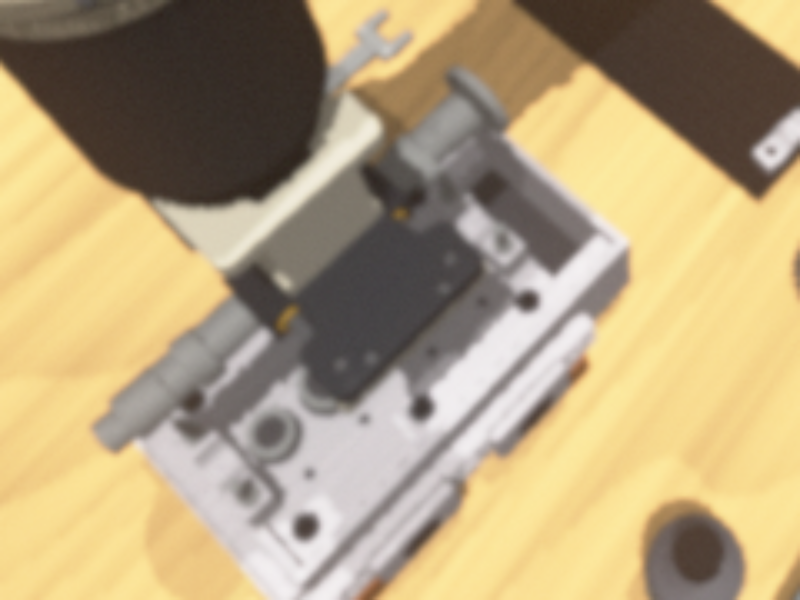

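The scene picture shows the camshaft level over the head. The flange is at crop (480,95), at the tunnel end, and the tail is at (105,435). I shift it 2.6 mm along the row and lower it to just above the studs.

Emit:
{"op": "jog_arm", "data": {"travel": [[0.005,0.002,0.01],[0.005,0.002,0.04],[0.005,0.002,0.08],[0.005,0.002,0.11],[0.005,0.002,0.123],[0.005,0.002,0.123],[0.005,0.002,0.123],[0.005,0.002,0.123],[0.005,0.002,0.123],[0.005,0.002,0.123]], "dr": [[0,0,0],[0,0,0],[0,0,0],[0,0,0],[0,0,0],[0,0,0],[0,0,0],[0,0,0],[0,0,0],[0,0,0]], "claw": [0.1,0.1,0.1,0.1,0.1,0.1,0.1,0.1,0.1,0.1]}}

```text
time_s: 27.8
tcp_pos: [0.5579, -0.271, 0.1701]
eef_rot: [-180.0, -0.0, -95.5]
contact_force: [-0.7, -0.2, -6.5]
gripper_width: 0.0205
gripper_force: 60.0
```

```bash
python3 - <<'E'
from h import *
np.set_printoptions(precision=4,suppress=True)
c=camfit('scene')
P=cloud(c);Z=P[...,2];C=np.array([.5572,-.2703])
h=(P[...,:2]-C)@[.9954,-.0958];k=(P[...,:2]-C)@[.0958,.9954]
for nm,k0 in [('sd',.094),('st',-.094)]:
  for h0 in (-.0235,.0235):
    m=(c['range_z']>0)&(abs(h-h0)<.009)&(abs(k-k0)<.009)&(Z>.13)&(Z<.153); print(nm,h0,m.sum(),np.median(h[m]),np.median(k[m]))
go((.5579,-.2712,.1155,-95.5))
E
```

```text
scene drive 100 h,z [-0.001   0.1887] rms 0.0010245681727832812
scene tail 141 h,z [-0.001   0.1873] rms 0.0009716216545129284
k ends -0.11600837978181865 0.1198990773614899 z 0.2128407674013003
-0.12 n49 h -0.0082..0.0078 z 0.1821..0.1977
-0.11 n85 h -0.0103..0.0114 z 0.1834..0.1999
-0.10 n101 h -0.0114..0.0113 z 0.1826..0.2017
-0.09 n95 h -0.0106..0.0114 z 0.1843..0.2015
-0.08 n92 h -0.0134..0.0122 z 0.1762..0.2011
-0.07 n107 h -0.0131..0.0121 z 0.1732..0.2030
-0.06 n92 h -0.0102..0.0118 z 0.1783..0.2015
-0.05 n82 h -0.0092..0.0105 z 0.1866..0.2010
-0.04 n33 h -0.0098..0.0105 z 0.1881..0.1997
0.05 n65 h -0.0055..0.0107 z 0.1842..0.2011
0.06 n92 h -0.0107..0.0178 z 0.1842..0.2040
0.07 n69 h -0.0127..0.0170 z 0.1873..0.2039
0.08 n74 h -0.0113..0.0110 z 0.1853..0.2030
0.09 n70 h -0.0095..0.0111 z 0.1881..0.2013
0.10 n109 h -0.0214..0.0218 z 0.1727..0.2117
0.11 n83 h -0.0210..0.0209 z 0.1695..0.2128
sd -0.0235 0 nan nan
sd 0.0235 23 0.02457139069075203 0.09406155147329977
st -0.0235 0 nan nan
st 0.0235 30 0.024911146099987166 -0.09255163806832528
t 27.85 tcp [ 0.5579 -0.2711  0.17  ] [-179.98   -0.    -95.47] F [-0.1 -0.1 -7. ] w 0.0207 gf 60.0
[0.5579, -0.2712, 0.1155, -95.5] -> [0.0003, 0.0001, 0.1091] [-0.0, -0.0, 0.0001]
  return _methods._mean(a, axis=axis, dtype=dtype,
  ret = ret.dtype.type(ret / rcount)
```

Emit:
{"op": "jog_arm", "data": {"travel": [[0.001,-0.0016,0.0],[0.001,-0.0016,0.01],[0.001,-0.0016,0.025],[0.001,-0.0016,0.04],[0.001,-0.0016,0.055],[0.001,-0.0016,0.07],[0.001,-0.0016,0.085],[0.001,-0.0016,0.098],[0.001,-0.0016,0.107],[0.001,-0.0016,0.108]], "dr": [[0,0,0],[0,0,0],[0,0,0],[0,0,0],[0,0,0],[0,0,0],[0,0,0],[0,0,0],[0,0,0],[0,0,0]], "claw": [0.1,0.1,0.1,0.1,0.1,0.1,0.1,0.1,0.1,0.1]}}

```text
time_s: 29.1
tcp_pos: [0.5585, -0.2716, 0.1155]
eef_rot: [180.0, 0.0, -95.5]
contact_force: [0.1, 0.3, -6.9]
gripper_width: 0.0209
gripper_force: 60.0
```

Emit:
{"op": "jog_arm", "data": {"travel": [[0,0,0],[0,0,0],[0,0,0],[0,0,0],[0,0,0],[0,0,0],[0,0,0],[0,0,0],[0,0,0],[0,0,0]], "dr": [[0,0,0],[0,0,0],[0,0,0],[0,0,0],[0,0,0],[0,0,0],[0,0,0],[0,0,0],[0,0,0],[0,0,0]], "claw": [0.1,0.1,0.1,0.1,0.1,0.1,0.1,0.1,0.1,0.1]}}

```text
time_s: 30.35
tcp_pos: [0.5586, -0.2716, 0.1159]
eef_rot: [180.0, -0.0, -95.5]
contact_force: [-0.2, -0.4, -6.8]
gripper_width: 0.0204
gripper_force: 60.0
```

```bash
python3 - <<'E' 2>&1 | grep -v ' n[0-9]'
from h import *
np.set_printoptions(precision=4,suppress=True)
c=camfit('scene')
cv2.imwrite('pics/s6.png',cv2.resize(c['pixels'][200:380,120:360,::-1],(800,600)))
go((.5579,-.2712,.1155,-95.5)); print(r.get_state()['qd'])
E
```

```text
scene drive 225 h,z [0.002  0.1334] rms 0.010194460025662593
scene tail 298 h,z [0.0014 0.1319] rms 0.010372202576841396
k ends -0.1166711224470774 0.11916469043388622 z 0.1585923886344094
t 30.4 tcp [ 0.5587 -0.2716  0.1159] [-180.      0.    -95.47] F [ 0.1 -0.1 -6.4] w 0.0206 gf 60.0
[0.5579, -0.2712, 0.1155, -95.5] -> [-0.0007, 0.0016, 0.0008] [-0.0, 0.0, 0.0001]
[-0.0128 -0.0339  0.0773  0.1212 -0.0327  0.04  ]
```

View pics/s6.png

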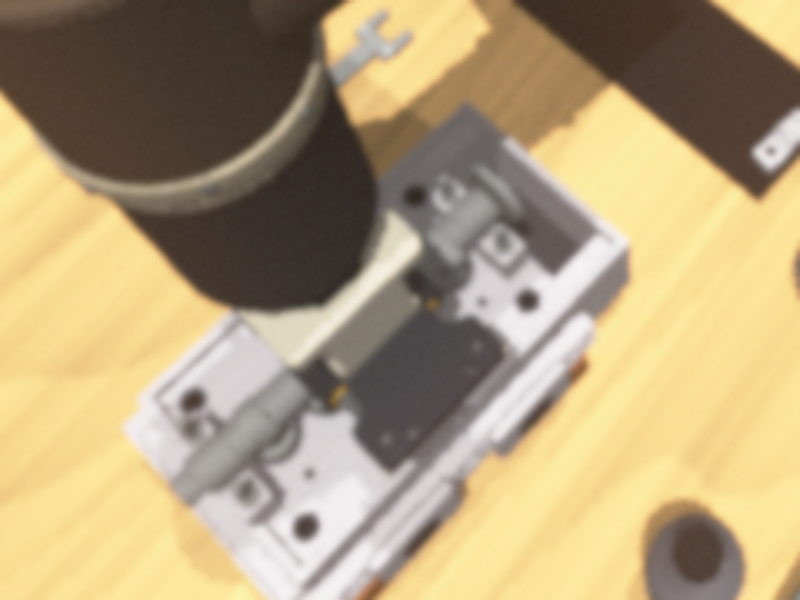

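The picture shows the camshaft level between both stud pairs, with the journals near crop (460,215) and (215,465) and the flange in the tunnel end. The axis is about 9–10 mm above its seated height, and the force reading shows only the shaft's weight. I hand the job in.

```bash
python3 -c "
from plant import r
print(r.close_job())"
```

```text
the job is handed in; nothing more can be done
None
```

I've handed the job in: both tappets read fully home by camera (small in bore 1, large in bore 2), and the arm is holding the camshaft level and still about 9–10 mm above its saddles, flange at the chain-tunnel end. The hand-in returned no verdict.

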